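# Fetch a clock movement from behind the bench clutter

### The job

On the clockmaker's bench, first set the glass jar, the wooden bur block and the brass clock weight that crowd the clock movement in the wooden tray over onto the cork mat, all three standing upright on it together. Then lay the movement, same side up, in the middle of the round black rubber cushion, and after that stand the jar, the block and the weight each back on the very spot in the tray where it stood at the start (which way they are turned does not matter). Tip nothing over and leave the screwdriver, the loupe and the oil bottle where they are.

Things in the scene. Friction and masses are not known exactly. Their poses are not given: they have to be found in the camera images.
- movement_center (a point): Quartz clock movement: black plastic box 56 x 56 mm and 22 mm high, lying flat in the tray, with a low brass boss and a silvery battery on top (highest point 27 mm above its underside), 80 g. Point at its middle, 11 mm above its underside; x and y along its sides, z up. While the jar, block and weight stand around it there is no room for fingers beside it.
- jar_center (a point): Round glass jar of brass parts with an aluminium lid: 52 mm across up to 68 mm high, lid 50 mm across, 85 mm high in all, about 200 g, standing upright. Point on its axis half-way up (42.5 mm above its underside), z up.
- burblock_center (a point): Pale wooden bur block: upright block 44 x 44 mm, 70 mm high, with nine short thin steel burs standing in its top (82 mm high in all), about 130 g. Point on its axis 41 mm above its underside; x and y along its sides, z up.
- weight_center (a point): Brass clock weight: upright brass cylinder 46 mm across and 80 mm high with a thin steel hook on top (100 mm high in all), about 500 g. Point on its axis 50 mm above its underside, z up.
- tray: Dark wooden tray lined in grey, fixed, 150 (its x) by 232 mm (its y), floor 5 mm thick, walls 8 mm thick, 12 mm high, at the back (+x) 30 mm high. Origin at the middle of its underside, on the bench. At first the movement lies mid-back; the jar, block and weight stand about 64 mm from its middle at its +y side, its -y side and in front (-x), in varying order.
- mat: Cork mat fixed to the bench, 280 mm (its x) by 130 mm (its y), 3 mm thick: the side area. Origin at the middle of its underside, on the bench. It lies left or right of the tray.
- cushion: Round black rubber casing cushion fixed to the bench, 94 mm across, flat top 20 mm above the bench. Origin at the middle of its underside. It lies on the other side of the tray from the mat.
- driver: Bystander: screwdriver about 160 mm long lying crosswise on the bench just beyond the tray. Leave it alone.
- loupe: Bystander: black watchmaker's loupe, 38 mm across and 34 mm high, standing on the bench beyond the tray. Origin under its middle. Leave it alone.
- oiler: Bystander: small amber oil bottle, 36 mm across and 70 mm high, standing on the bench beyond the tray. Origin under its middle. Leave it alone.
Things that resemble listed ones, but are neither listed nor needed, are in the scene too. There is more than one size of the part that bears jar_center; the job needs the largest.

How it is judged:
On the way, in this order (a step that is already met when the one before it is completed fails the run):
1. the jar, the bur block and the weight all stand released and upright on the cork mat (x of jar_center in the frame of mat between -0.14 and 0.14 m and y of jar_center in the frame of mat between -0.065 and 0.065 m and angle between each of jar_center, burblock_center, weight_center's own z axis and vertical below 0.15 rad and height (world z) of jar_center below 0.0515 m and contact force between the fingers and jar below 0.05 N and linear speed of each of jar, burblock, weight below 0.02 m/s and x of burblock_center in the frame of mat between -0.14 and 0.14 m and y of burblock_center in the frame of mat between -0.065 and 0.065 m and height (world z) of burblock_center below 0.05 m and contact force between the fingers and burblock below 0.05 N and x of weight_center in the frame of mat between -0.14 and 0.14 m and y of weight_center in the frame of mat between -0.065 and 0.065 m and height (world z) of weight_center below 0.059 m and contact force between the fingers and weight below 0.05 N), for 0.2 s.
2. the movement lies flat and released in the middle of the cushion (within 12 mm) while the other three stand on the mat (all of step 1 and horizontal distance between movement_center and cushion below 0.012 m and height (world z) of movement_center between 0.026 and 0.037 m and angle between movement_center's own z axis and vertical below 0.12 rad and contact force between the fingers and movement below 0.05 N and linear speed of movement below 0.02 m/s), for 0.2 s.
At the end, for the whole second after the job is handed in: The movement lies flat, same side up, on the cushion with its middle within 12 mm of the cushion's middle; the jar, the bur block and the weight each stand upright in the tray with their middle within 15 mm of where it was at the start; everything is released and at rest (distance of each of jar_center, burblock_center, weight_center from where it was at the start of the episode below 0.015 m and angle between each of jar_center, burblock_center, weight_center's own z axis and vertical below 0.15 rad and contact force between the fingers and jar below 0.05 N and linear speed of each of jar, burblock, weight, movement below 0.02 m/s and contact force between the fingers and burblock below 0.05 N and contact force between the fingers and weight below 0.05 N and horizontal distance between movement_center and cushion below 0.012 m and height (world z) of movement_center between 0.026 and 0.037 m and angle between movement_center's own z axis and vertical below 0.12 rad and contact force between the fingers and movement below 0.05 N); the robot touches nothing.
It fails at once if the jar, the block, the weight or the movement is tipped over (angle between any of jar_center, burblock_center, weight_center, movement_center's own z axis and vertical above 0.6 rad).
It fails at once if the screwdriver, the loupe or the oil bottle is moved by more than 25 mm (distance of any of driver, loupe, oiler from where it was at the start of the episode above 0.025 m).
It also fails if it takes over 138 s, if anything falls off the work surface, if the arm or the gripper's body presses on something with over 40 N, if the wrist force passes 120 N, or if a joint passes its speed limit or range.

### The arm

A 6-joint arm with a two-finger parallel gripper is mounted at the origin on the work surface. World frame = base frame: x ahead of the robot, y to its left, z up, the work surface at z = 0. Lengths are in m, angles in rad, forces in N, time in s.
With the tool pointing down it reaches from about 0.3 to 0.775 m from the base axis. Payload 14.6 kg.
Tool frame: the origin (TCP) lies at the centre of the arm's flange, where the gripper is bolted on; the fingertips stand 199 mm ahead of it and the grasp point (between the pads) lies 180 mm ahead of it; z points along the fingers, y is the line along which they close (so a half turn about z gives the same grasp; the last joint's range is limited). The gripper opens to 94 mm and grips with 3 to 60 N. Pads are 16 mm wide; open, the fingers measure 119 mm over their backs; the gripper's body (75 mm by 177 mm) begins 78 mm behind the grasp point.
Start: joints at [1.096, 0.3, 1.521, -0, 1.321, -0.067], TCP at [0.218, 0.505, 0.405] pointing down, gripper open.
Joint ranges: [-3.03, 3.03], [-0.79, 2.21], [0.23, 2.52], [-1.04, 4.18], [0, 3.07], [-2.55, 2.55]. Speed limits (rad/s): [2.22, 2.22, 2.57, 3.14, 3.14, 3.14].

### API

Orientations are given as [roll, pitch, yaw] about the fixed x, y, z axes, in that order (R = Rz(yaw) Ry(pitch) Rx(roll)).
In Python, from station import ctrl gives the robot as it stands. The module is installed in compiled form; this text tells all that it offers.
- The arm moves only by the tool servo_tool, never from a script. Its argument "motion" is a list of rows, each a list of 5 numbers: the closure, from 0 (fully open) to 1 (shut), then the shift along the world's x, y, z in cm, then the turn about the world's z in degrees. A call has 1 to 20 rows; each row is the pose to reach, as a shift and turn from the pose commanded when the call began; what a row does not reach only later rows make up. A row lasts 1/8 s, in which the tool goes at most 62.5 mm and 10.7 degrees, less where a joint would pass 70% of its speed; a pose out of reach is approached as far as the arm can. A call with a gripper value outside its range is refused whole. The fingers move at their own pace and stop on an object; "squeeze" is the grip in N (left out, the last holds). Time passes only in rows, so rows that repeat a pose let the fingers close. It gives the time, the measured TCP pose, the force, the opening and the grip force at its end, in the units of the state.
- ctrl.get_obs(): the state, without advancing time (a new reading comes with each control period).
- ctrl.camera(name): name is "side" or "top" or "wrist"; returns a dict with "image" (400x640x3 uint8, red, green, blue), "fx", "fy", "cx", "cy" (pixels), "dist" ([k1, k2, p1, p2, k3] as OpenCV has them; the pictures are not rectified), "camera_from_world" (4x4, takes a point from world to camera coordinates); the wrist camera has in their place "hand_eye" (4x4, takes a point from camera to tool coordinates, whose origin is the TCP and whose axes are the flange's). Camera axes: x right, y up, looking along -z (the intrinsics and any distortion apply to the point x, -y, -z); pixel columns grow to the right and rows downward; lengths in m; the calibration is good to about 2 mm. A picture is of the moment at which its call begins: read the wrist's pose just before it. There is no depth.
- ctrl.hand_in(): hands the job in; it is judged then, once.
The state is a dict: "time_s": time; "qpos": joint angles; "joint_vel": joint speeds; "tau": joint torques, N m; "ee_pos": TCP position; "eef_rot": TCP orientation; "force": force on the tool from outside, world axes, zero at the start; "moment": the same for the moment, N m; "grip_width": finger opening in m; "grip_force": force on a finger pad.
Only numpy, scipy, OpenCV 4.12 (cv2) and the standard library are available. Lean on these libraries where they do the work, as an engineer would, in place of code of your own. Each camera call takes 0.05 s, during which the arm holds its last target. There are 200 camera calls.

## Working session

There is one attempt and no reset: what is moved stays moved. The work goes in short steps, Python scripts to look and compute and a tool call to move; the robot and the scene stay as the last step left them, time stands still between calls to the robot, and variables do not carry over. Pictures are saved under pics/ and viewed, at most 14 in all, crops included, and the job is handed in when it is done.

Besides the shell and the picture viewer there is one more tool, called after ">>>" as name(argument=value, ...) on one line, values as JSON. servo_tool: Moves the arm, as the interface text tells. Its arguments: {"type":"object","properties":{"motion":{"type":"array","items":{"type":"array","items":{"type":"number"}}},"squeeze":{"type":"number"}},"required":["motion"]}

```bash
mkdir -p pics
cat > h.py <<'E'
import numpy as np, cv2
from station import ctrl
from scipy.spatial.transform import Rotation as R
def shot(name, fn=None):
    o=ctrl.get_obs(); c=ctrl.camera(name)
    if 'hand_eye' in c:
        T=np.eye(4); T[:3,:3]=R.from_euler('xyz',o['eef_rot']).as_matrix(); T[:3,3]=o['ee_pos']
        c['wfc']=T@np.array(c['hand_eye'])
    else: c['wfc']=np.linalg.inv(np.array(c['camera_from_world']))
    c['K']=np.array([[c['fx'],0,c['cx']],[0,c['fy'],c['cy']],[0,0,1.]])
    c['image']=np.array(c['image'])
    if fn: cv2.imwrite('pics/'+fn,c['image'][:,:,::-1])
    return c
def ray(c,uv,z):
    p=cv2.undistortPoints(np.array(uv,float).reshape(-1,1,2),c['K'],np.array(c['dist'],float)).reshape(-1,2)
    d=np.c_[p[:,0],-p[:,1],-np.ones(len(p))]@c['wfc'][:3,:3].T
    o=c['wfc'][:3,3]
    return o+d*((z-o[2])/d[:,2])[:,None]
def proj(c,P):
    w=np.linalg.inv(c['wfc']); q=np.array(P,float).reshape(-1,3)@w[:3,:3].T+w[:3,3]
    q=q*[1,-1,-1]
    return cv2.projectPoints(q,np.zeros(3),np.zeros(3),c['K'],np.array(c['dist'],float))[0].reshape(-1,2)
E
python3 - <<'E'
from h import *
for n in('top','side','wrist'):
    c=shot(n,n+'0.png'); print(n,c['wfc'].round(3).tolist(),c['fx'])
    np.save(n+'0.npy',c,allow_pickle=True)
print(ctrl.get_obs())
E
```

```text
top [[-0.024, 0.982, -0.187, 0.448], [-0.999, -0.019, 0.028, 0.018], [0.024, 0.188, 0.982, 1.008], [0.0, 0.0, 0.0, 1.0]] 452.05460623378656
side [[-0.986, 0.086, -0.146, 0.484], [-0.169, -0.561, 0.81, 0.791], [-0.012, 0.823, 0.568, 0.598], [0.0, 0.0, 0.0, 1.0]] 413.31912624769785
wrist [[0.396, -0.89, -0.226, 0.153], [0.918, 0.383, 0.098, 0.533], [-0.001, -0.246, 0.969, 0.385], [0.0, 0.0, 0.0, 1.0]] 320.3515331307724
{'time_s': 0.15, 'qpos': array([ 1.09640632e+00,  3.00355448e-01,  1.52141940e+00, -4.58623782e-05,
        1.32071296e+00, -6.65970983e-02]), 'joint_vel': array([-0.00018825, -0.00221164, -0.00332145, -0.00027456, -0.00126474,
        0.00023084]), 'tau': array([ 1.64623001e-03, -5.31957829e+01, -3.52822781e+01,  7.09478650e-02,
        2.35472404e-02, -6.96095572e-05]), 'ee_pos': array([0.21811671, 0.50488028, 0.40421809]), 'eef_rot': array([-3.14069653e+00, -1.52436951e-05,  2.73381111e+00]), 'force': array([-0.22731627, -0.08643527, -0.6407565 ]), 'moment': array([ 0.01121568, -0.04258651,  0.00410638]), 'grip_force': 0.0, 'grip_width': 0.09377903364958218}
```

View pics/top0.png

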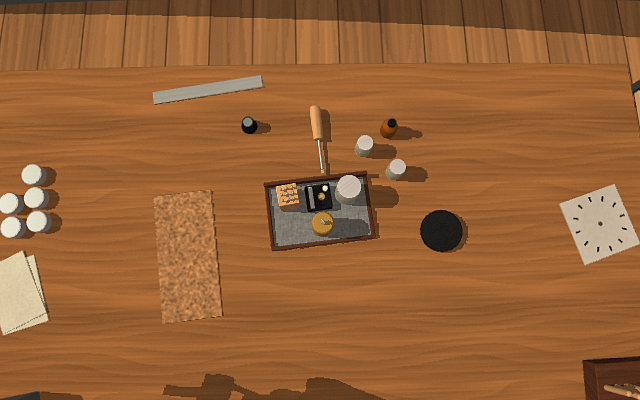

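View pics/side0.png

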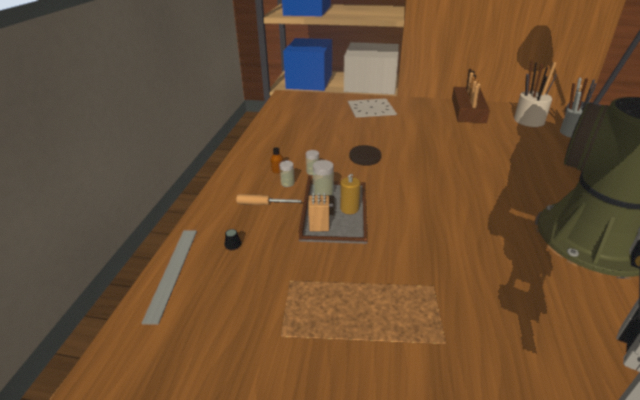

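The top view shows three jars near the tray: a large one in it at (349,187) and small ones at (364,146) and (397,170), besides the five white pots at the far left. The one in the tray is largest and stands where described. I'll confirm in a crop and measure.

Run:
```python
from h import *
c=np.load('top0.npy',allow_pickle=True).item()
im=c['image'][:,:,::-1]
cv2.imwrite('pics/crop0.png',cv2.resize(im[125:260,250:430],None,fx=4.4,fy=4.4,interpolation=cv2.INTER_CUBIC))
hsv=cv2.cvtColor(c['image'],cv2.COLOR_RGB2HSV)
def P(n,uv,z): print(n,ray(c,uv,z)[:,:2].round(4).tolist())
g=hsv[...,2]<50
n,l,s,ce=cv2.connectedComponentsWithStats(g.astype(np.uint8))
for i in range(1,n):
    if s[i,4]>60: print('dark',s[i],ce[i].round(1))
P('cushion',[(441.5,230.5)],.02)
P('mat corners',[(154,197),(212,191),(222,316),(162,322)],.003)
P('jar',[(349,187)],.09);P('small',[(364,142),(397,166)],.06)
P('weight',[(322,223)],.085);P('block',[(288.5,194)],.075);P('mov',[(318.5,197)],.027)
P('tray',[(265,184),(369,172)],.03);P('trayf',[(377,237),(272,249)],.012)
P('loupe',[(249,122)],.034);P('oil',[(391,122)],.07)
```

```text
dark [242 119  16  15 120] [250.  127.7]
dark [292 177  49   7  92] [317.  180.2]
dark [304 183  29  29 476] [318.9 198.2]
dark [ 420  210   42   42 1363] [441.  230.4]
dark [583 357  57   6 190] [614.1 359.7]
dark [ 19 392  21   8  87] [ 31.7 396.5]
cushion [[0.5409, -0.2781]]
mat corners [[0.6319, 0.3633], [0.6431, 0.2323], [0.3684, 0.2062], [0.3579, 0.3356]]
jar [[0.6292, -0.0695]]
small [[0.7349, -0.1089], [0.6796, -0.1786]]
weight [[0.5559, -0.0117]]
block [[0.6196, 0.0567]]
mov [[0.6205, -0.0073]]
tray [[0.6513, 0.1101], [0.6743, -0.1211]]
trayf [[0.5307, -0.1349], [0.5096, 0.0968]]
loupe [[0.7942, 0.1458]]
oil [[0.7766, -0.169]]
```

View pics/crop0.png

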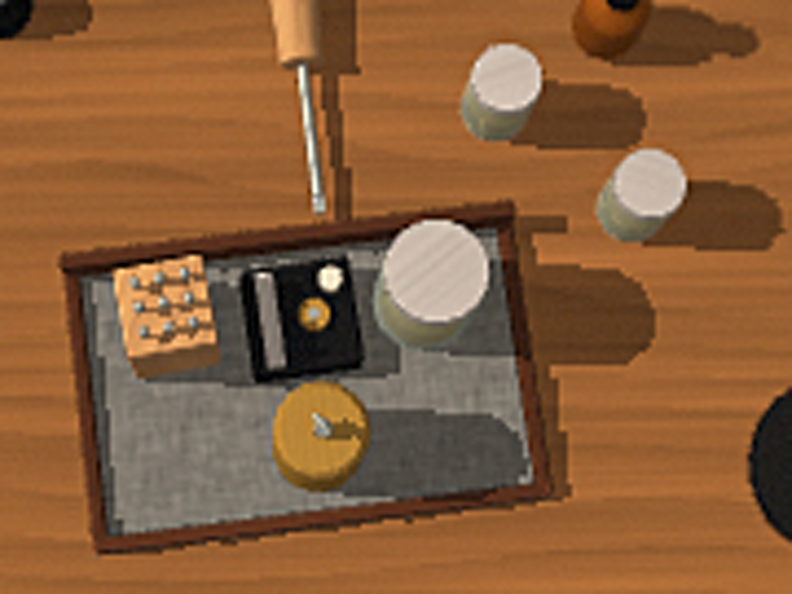

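Crop confirms: the jar in the tray has the widest lid (~52 mm; the two strays behind are clearly smaller), brass weight in front, bur block at +y, movement between. Moving above the tray for a closer look.

>>> servo_tool(motion=[[0,36,-51.5,0,29],[0,36,-51.5,0,29],[0,36,-51.5,0,29],[0,36,-51.5,0,29],[0,36,-51.5,0,29],[0,36,-51.5,0,29],[0,36,-51.5,0,29],[0,36,-51.5,0,29],[0,36,-51.5,0,29],[0,36,-51.5,0,29],[0,36,-51.5,0,29],[0,36,-51.5,0,29],[0,36,-51.5,0,29],[0,36,-51.5,0,29],[0,36,-51.5,0,29],[0,36,-51.5,0,29]], squeeze=20)

```text
time_s: 2.15
ee_pos: [0.578, -0.0098, 0.4048]
eef_rot: [-3.142, 0.0, -3.043]
force: [-0.1, -0.2, -0.5]
grip_width: 0.0939
grip_force: 0.0
```

Run:
```python
from h import *
c=shot('wrist','wrist1.png'); np.save('wrist1.npy',c,allow_pickle=True)
o=ctrl.get_obs();print(o['time_s'],o['ee_pos'],np.degrees(o['eef_rot']),o['joint_vel'])
```

```text
2.2 [ 0.5780264  -0.00986972  0.40472987] [-1.79999517e+02  5.81177226e-03 -1.74347154e+02] [-0.00298012  0.00264769 -0.00168669  0.00125494 -0.00073449  0.00200941]
```

View pics/wrist1.png

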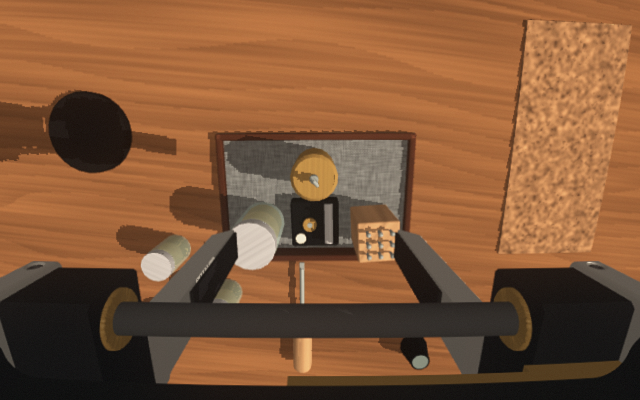

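Wrist view: weight top ~(315,177), movement ~(315,222), jar lid ~(257,245), block top ~(378,240), cushion ~(90,132), mat on the right.

```bash
python3 - <<'E'
from h import *
t=np.load('top0.npy',allow_pickle=True).item(); w=np.load('wrist1.npy',allow_pickle=True).item()
def P(n,a,b,z):
    f=lambda c,u: ray(c,u,z).mean(0)[:2].round(4)
    print(n,f(t,a),f(w,b))
P('jar',[(349.1,186.6)],[(257,245)],.09)
P('weight',[(323,222.7)],[(315,177)],.085)
P('block',[(287.5,194.8)],[(357,221),(394,220),(402,258),(362,262)],.075)
P('mov',[(318.6,197.5)],[(291,199),(338,198),(339,245),(291,246)],.027)
P('cush',[(441,230.4)],[(90.5,132)],.02)
P('mat',[(154,197),(212,191),(222,316),(162,322)],[(525,21),(630,26),(593,253),(498,250)],.003)
# annotate dark/yellow masks
for n,c in(('t',t),('w',w)):
    h=cv2.cvtColor(c['image'],cv2.COLOR_RGB2HSV)
    m=(h[...,2]<45).astype(np.uint8); k,l,s,ce=cv2.connectedComponentsWithStats(m)
    for i in range(1,k):
        if s[i,4]>300 and s[i,4]<9000: print(n,s[i],ce[i].round(1))
E
python3 - <<'E'
import cv2
im=cv2.imread('pics/wrist1.png')[120:280,200:420]
cv2.imwrite('pics/crop1.png',cv2.resize(im,None,fx=3.6,fy=3.6,interpolation=cv2.INTER_CUBIC))
E
```

```text
jar [ 0.63   -0.0697] [ 0.63   -0.0619]
weight [ 0.5565 -0.0138] [ 0.5578 -0.0117]
block [0.618  0.0588] [0.6188 0.0607]
mov [ 0.6193 -0.0075] [ 0.6211 -0.0057]
cush [ 0.5412 -0.2769] [ 0.5416 -0.272 ]
mat [0.5003 0.2843] [0.5018 0.2864]
t [304 183  29  29 469] [318.8 198.3]
t [ 420  210   42   42 1357] [441.  230.5]
w [  49   92   83   80 5162] [ 89.5 131.5]
w [ 291  197   48   49 1428] [312.7 219.3]
w [401 336  27  28 488] [413.3 347.1]
```

View pics/crop1.png

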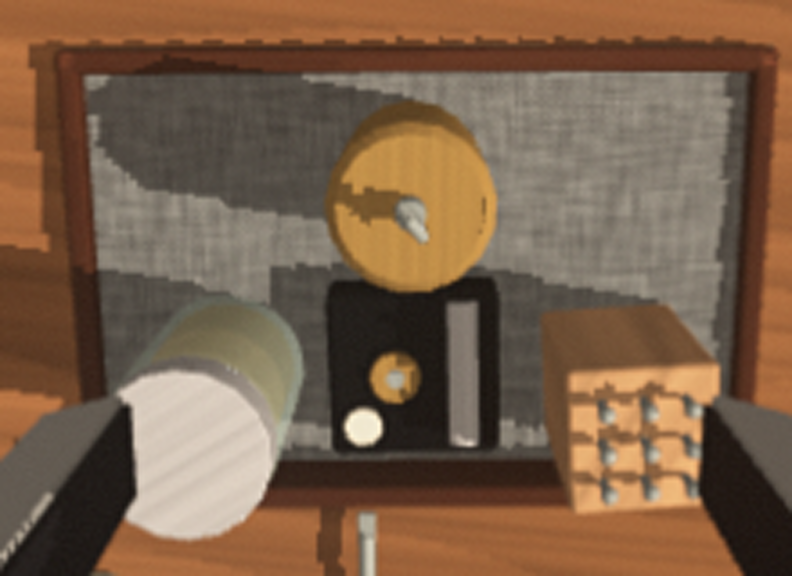

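>>> servo_tool(motion=[[0,-2.1,-0.3,-5,0],[0,-2.1,-0.3,-10,0],[0,-2.1,-0.3,-14,0],[0,-2.1,-0.3,-16.5,0],[0,-2.1,-0.3,-16.5,0],[0,-2.1,-0.3,-16.5,0],[1,-2.1,-0.3,-16.5,0],[1,-2.1,-0.3,-16.5,0],[1,-2.1,-0.3,-16.5,0],[1,-2.1,-0.3,-16.5,0],[1,-2.1,-0.3,-16.5,0],[1,-2.1,-0.3,-16.5,0],[1,-2.1,-0.3,-16.5,0],[1,-2.1,-0.3,-16.5,0]], squeeze=40)

```text
time_s: 3.95
ee_pos: [0.5571, -0.0132, 0.2397]
eef_rot: [-3.141, 0.0, -3.043]
force: [-0.4, -0.9, -0.6]
grip_width: 0.0455
grip_force: 40.0
```

>>> servo_tool(motion=[[1,0,0,1,0],[1,0,0,3,0],[1,0,0,5,0],[1,-1,2,6,0],[1,-3,6,6,0],[1,-5.5,11,6,0],[1,-8,16,6,0],[1,-10.5,21.5,6,0],[1,-12.5,26,6,0],[1,-13.7,28.3,5.5,0],[1,-14.1,29,4,0],[1,-14.1,29,2,0],[1,-14.1,29,0.7,0],[1,-14.1,29,0,0],[1,-14.1,29,-0.2,0],[1,-14.1,29,-0.2,0],[0.3,-14.1,29,-0.2,0],[0,-14.1,29,-0.2,0],[0,-14.1,29,-0.2,0],[0,-14.1,29,-0.2,0]])

```text
time_s: 6.45
ee_pos: [0.4162, 0.2769, 0.2378]
eef_rot: [3.141, 0.0, -3.043]
force: [0.2, 0.9, -1.3]
grip_width: 0.0816
grip_force: 0.0
```

Run:
```python
from h import *
c=shot('side','side2.png');o=ctrl.get_obs();print(o['ee_pos'],o['grip_width'],o['force'])
```

```text
[0.41614639 0.27693125 0.23770919] 0.08553808369406485 [-0.40598158 -0.29118718 -1.08060154]
```

View pics/side2.png

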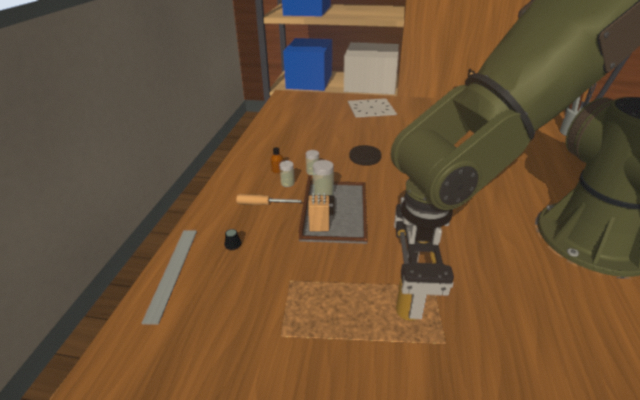

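The weight stands on the mat at the robot end (side view ~(408,302)). Next the block.

>>> servo_tool(motion=[[0,0,0,4,0],[0,0,0,9,0],[0,3,-3,9,0],[0,6.5,-7,9,0],[0,10.5,-11,9,0],[0,14.5,-15,9,0],[0,18,-19,9,0],[0,20.2,-21.7,9,0],[0,20.2,-21.7,5,0],[0,20.2,-21.7,1.5,0],[0,20.2,-21.7,0.2,0],[0,20.2,-21.7,0.2,0],[1,20.2,-21.7,0.2,0],[1,20.2,-21.7,0.2,0],[1,20.2,-21.7,0.2,0],[1,20.2,-21.7,0.2,0],[1,20.2,-21.7,0.2,0],[1,20.2,-21.7,0.2,0],[1,20.2,-21.7,0.2,0]], squeeze=25)

```text
time_s: 8.88
ee_pos: [0.6181, 0.0599, 0.2396]
eef_rot: [-3.142, -0.0, -3.043]
force: [-0.5, -0.2, 1.0]
grip_width: 0.0446
grip_force: 24.5
```

>>> servo_tool(motion=[[1,0,0,1,0],[1,0,0,3,0],[1,0,0,5.5,0],[1,-1,2,6,0],[1,-3,6,6,0],[1,-5.5,10.5,6,0],[1,-8,15.5,6,0],[1,-10,19.5,6,0],[1,-11.3,21.8,5.5,0],[1,-11.7,22.5,4,0],[1,-11.7,22.5,2,0],[1,-11.7,22.5,0.7,0],[1,-11.7,22.5,0,0],[1,-11.7,22.5,-0.2,0],[1,-11.7,22.5,-0.2,0],[0.3,-11.7,22.5,-0.2,0],[0,-11.7,22.5,-0.2,0],[0,-11.7,22.5,-0.2,0],[0,-11.7,22.5,-0.2,0],[0,-11.7,22.5,-0.2,0]])

```text
time_s: 11.38
ee_pos: [0.5011, 0.2849, 0.2377]
eef_rot: [3.142, 0.0, -3.043]
force: [0.4, 0.2, 1.0]
grip_width: 0.091
grip_force: 0.0
```

>>> servo_tool(motion=[[0,0,0,4,0],[0,0,0,9,0],[0,2,-5,9,0],[0,4,-10,9,0],[0,6,-16,9,0],[0,8,-22,9,0],[0,10,-28,9,0],[0,12,-33,9,0],[0,12.9,-35.3,9,0],[0,12.9,-35.3,5,0],[0,12.9,-35.3,1.5,0],[0,12.9,-35.3,0,0],[0,12.9,-35.3,0,0],[1,12.9,-35.3,0,0],[1,12.9,-35.3,0,0],[1,12.9,-35.3,0,0],[1,12.9,-35.3,0,0],[1,12.9,-35.3,0,0],[1,12.9,-35.3,0,0]], squeeze=25)

```text
time_s: 13.75
ee_pos: [0.6302, -0.0682, 0.2379]
eef_rot: [-3.141, 0.0, -3.043]
force: [1.0, -1.3, 1.6]
grip_width: 0.0513
grip_force: 25.0
```

>>> servo_tool(motion=[[1,0,0,1,0],[1,0,0,3,0],[1,0,0,5.5,0],[1,0,2,6,0],[1,-0.5,6,6,0],[1,-1,11,6,0],[1,-2,17,6,0],[1,-2.5,23,6,0],[1,-3.5,29,6,0],[1,-4.1,33.5,6,0],[1,-4.4,35.5,5.5,0],[1,-4.4,36.1,4,0],[1,-4.4,36.1,2,0],[1,-4.4,36.1,0.6,0],[1,-4.4,36.1,0,0],[1,-4.4,36.1,-0.2,0],[0.3,-4.4,36.1,-0.2,0],[0,-4.4,36.1,-0.2,0],[0,-4.4,36.1,-0.2,0],[0,-4.4,36.1,-0.2,0]])

```text
time_s: 16.25
ee_pos: [0.5861, 0.2929, 0.2358]
eef_rot: [3.141, 0.0, -3.043]
force: [-1.1, -0.4, -1.4]
grip_width: 0.0877
grip_force: 0.0
```

>>> servo_tool(motion=[[0,0,0,0,0],[0,0,0,4,0],[0,0,0,9,0],[0,-1,-5,12,0],[0,-1,-11,14,0],[0,-1,-17,14,0],[0,-1,-23,14,0],[0,-1,-27,14,0],[0,-1,-30,14,0],[0,-1,-30,14,0]])

```text
time_s: 17.5
ee_pos: [0.5761, -0.0087, 0.3757]
eef_rot: [-3.142, 0.0, -3.046]
force: [0.3, 0.2, 0.3]
grip_width: 0.0941
grip_force: 0.0
```

Run:
```python
from h import *
t=shot('top','top3.png')
c=shot('wrist','wrist3.png'); np.save('wrist3.npy',c,allow_pickle=True)
o=ctrl.get_obs();print(o['ee_pos'],o['time_s'])
print('tray/mat top:',[proj(t,[p]).round(0).tolist() for p in[(.416,.277,.083),(.501,.285,.073),(.586,.293,.088)]])
h=cv2.cvtColor(c['image'],cv2.COLOR_RGB2HSV)
m=(h[...,2]<45).astype(np.uint8); k,l,s,ce=cv2.connectedComponentsWithStats(m)
for i in range(1,k):
    if 300<s[i,4]<12000: print(s[i],ce[i].round(1))
a=np.hstack([t['image'][150:350,130:400],]);
cv2.imwrite('pics/v3.png',np.vstack([cv2.resize(a,(540,400))[:300],cv2.resize(c['image'],(540,300)) if 0 else c['image'][:300,50:590]])[:,:,::-1])
```

```text
[ 0.57611627 -0.00668851  0.37567613] 17.6
tray/mat top: [[[179.0, 296.0]], [[178.0, 253.0]], [[173.0, 211.0]]]
[  26   92   89   86 6032] [ 69.9 134.4]
[ 286  204   52   53 1722] [309.4 227.2]
[ 366  233   92   75 1650] [415.5 277.9]
[  459   268   175   105 10602] [559.5 320.1]
[404 349  30  26 584] [418.2 362.1]
```

View pics/v3.png

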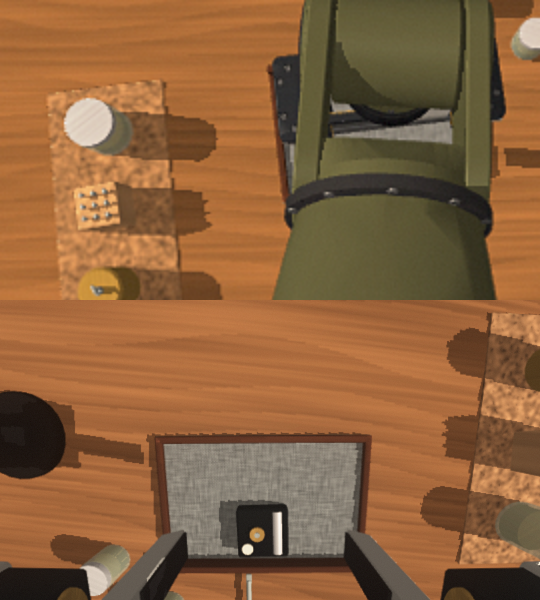

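All three stand upright on the mat; the movement lies alone in the tray (~(312,230) in wrist view). Grasping it.

>>> servo_tool(motion=[[0,4.4,0,-4,0],[0,4.4,0,-9,0],[0,4.4,0,-13,0],[0,4.4,0,-15.5,0],[0,4.4,0,-16.8,0],[0,4.4,0,-16.8,0],[0,4.4,0,-16.8,0],[1,4.4,0,-16.8,0],[1,4.4,0,-16.8,0],[1,4.4,0,-16.8,0],[1,4.4,0,-16.8,0],[1,4.4,0,-16.8,0],[1,4.4,0,-16.8,0],[1,4.4,0,-16.8,0]], squeeze=20)

```text
time_s: 19.35
ee_pos: [0.6201, -0.0071, 0.2077]
eef_rot: [-3.142, 0.0, -3.043]
force: [-0.7, 0.0, 1.3]
grip_width: 0.0558
grip_force: 19.9
```

>>> servo_tool(motion=[[1,0,0,1,0],[1,0,0,4,0],[1,0,0,7,0],[1,-0.5,-2,8,0],[1,-2,-6,8,0],[1,-3.5,-12,8,0],[1,-5.5,-18,8,0],[1,-7,-23,8,0],[1,-7.7,-26,8,0],[1,-7.9,-26.8,8,0],[1,-7.9,-26.8,8,0],[1,-7.9,-26.8,8,0],[1,-7.9,-26.8,8,0]])

```text
time_s: 20.98
ee_pos: [0.5414, -0.2742, 0.2877]
eef_rot: [3.142, -0.0, -3.042]
force: [0.2, 0.3, -0.3]
grip_width: 0.0561
grip_force: 19.9
```

Run:
```python
from h import *
c=shot('wrist','wrist4.png'); np.save('wrist4.npy',c,allow_pickle=True)
o=ctrl.get_obs();print(o['ee_pos'],o['grip_width'])
w=np.load('wrist1.npy',allow_pickle=True).item()
th=np.linspace(0,2*np.pi,24)
ctr=np.array([.541,-.275]); P=np.c_[ctr[0]+.047*np.cos(th),ctr[1]+.047*np.sin(th),0*th+.02]
im=c['image'].copy()
for u in proj(c,P): cv2.circle(im,tuple(int(round(v)) for v in u),2,(255,0,0),-1)
cv2.imwrite('pics/v4.png',im[:,:,::-1])
```

```text
[ 0.54139982 -0.27435541  0.28766502] 0.05610191385640945
```

View pics/v4.png

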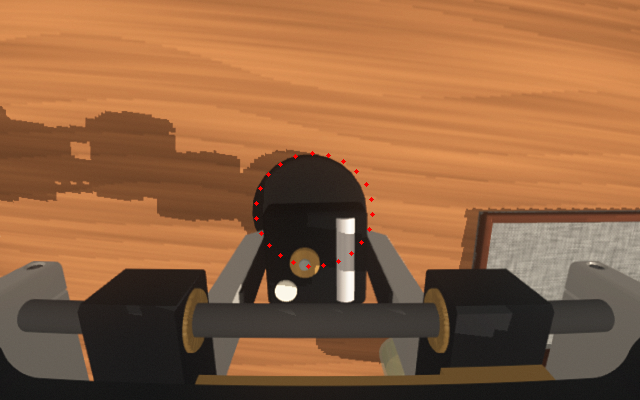

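The cushion's visible circle is centred ~4 px left (about 3 mm toward -y) of the prediction, agreeing with the top camera (-0.277); correct by -0.3 cm and lower.

>>> servo_tool(motion=[[1,0,-0.3,-1.5,0],[1,0,-0.3,-3.5,0],[1,0,-0.3,-5,0],[1,0,-0.3,-6,0],[1,0,-0.3,-6.4,0],[1,0,-0.3,-6.4,0],[1,0,-0.3,-6.4,0],[0.3,0,-0.3,-6.4,0],[0.1,0,-0.3,-6.4,0],[0,0,-0.3,-6.4,0],[0,0,-0.3,-6.4,0],[0,0,-0.3,-6.4,0],[0,0,-0.3,-4,0],[0,0,-0.3,0,0],[0,0,4,6,0],[0,0,10,10,0],[0,0,16,12,0],[0,0,22,12,0],[0,0,26,12,0],[0,0,26,12,0]])

```text
time_s: 23.52
ee_pos: [0.5409, -0.012, 0.4081]
eef_rot: [3.141, 0.001, -3.039]
force: [0.0, -0.6, -1.2]
grip_width: 0.094
grip_force: 0.0
```

Run:
```python
from h import *
t=shot('top','top5.png'); o=ctrl.get_obs();print(o['ee_pos'],o['time_s'])
im=t['image'][180:280,390:490]
cv2.imwrite('pics/v5.png',cv2.resize(im,(600,600),interpolation=cv2.INTER_CUBIC)[:,:,::-1])
```

```text
[ 0.54102275 -0.01379074  0.40787762] 23.575
```

View pics/v5.png

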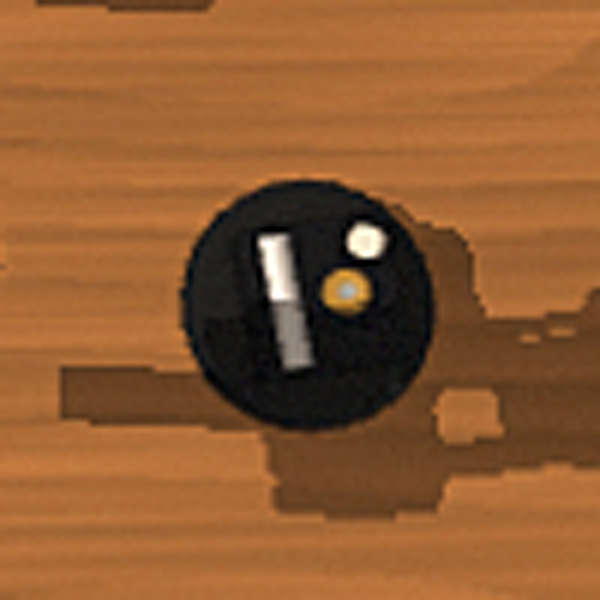

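Run:
```python
from h import *
t=np.load('top0.npy',allow_pickle=True).item()
im=cv2.imread('pics/top5.png')[180:280,390:490]
b=cv2.resize(np.clip(im.astype(float)*4,0,255).astype(np.uint8),(600,600),interpolation=cv2.INTER_CUBIC)
cv2.imwrite('pics/v5b.png',b)
f=lambda x,y,z: ray(t,[(x,y)],z)[0,:2]
off=f(250+315/4.4-.4,125+313/4.4-.4,.030)-f(318.6-.4,197.5-.4,.027)
print('boss off',off,'mov now',f(390+347/6-.5,180+291/6-.5,.045)-off,'cushion',f(390+309/6-.5,180+305/6-.5,.02))
```

```text
boss off [ 0.00238621 -0.00657335] mov now [ 0.54128501 -0.2771845 ] cushion [ 0.54133403 -0.27695487]
```

View pics/v5b.png

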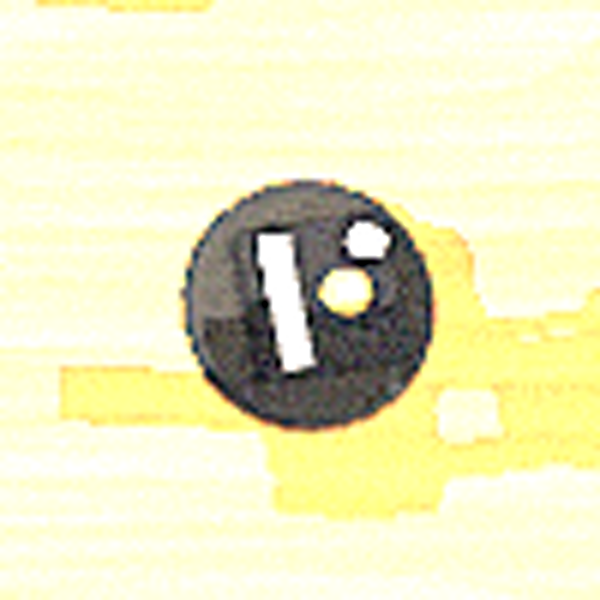

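The movement sits in the middle of the cushion (within ~1 mm by ray), right side up. Returning the jar.

>>> servo_tool(motion=[[0,0,5,0,0],[0,1,11,-2,0],[0,2,17,-4,0],[0,3,23,-6,0],[0,4,28,-7,0],[0,4.5,31,-8,0],[0,4.5,31.1,-12,0],[0,4.5,31.1,-15.5,0],[0,4.5,31.1,-17.2,0],[0,4.5,31.1,-17.2,0],[0,4.5,31.1,-17.2,0],[1,4.5,31.1,-17.2,0],[1,4.5,31.1,-17.2,0],[1,4.5,31.1,-17.2,0],[1,4.5,31.1,-17.2,0],[1,4.5,31.1,-17.2,0],[1,4.5,31.1,-17.2,0],[1,4.5,31.1,-17.2,0]], squeeze=25)

```text
time_s: 25.82
ee_pos: [0.5862, 0.2957, 0.2358]
eef_rot: [-3.141, 0.0, -3.043]
force: [0.3, -3.3, 1.9]
grip_width: 0.0511
grip_force: 25.0
```

>>> servo_tool(motion=[[1,0,0,1,0],[1,0,0,3,0],[1,0,0,5.5,0],[1,0,-2,6,0],[1,0.5,-6,6,0],[1,1,-11,6,0],[1,2,-17,6,0],[1,2.5,-23,6,0],[1,3.5,-29,6,0],[1,4.1,-33.5,6,0],[1,4.4,-35.8,5.5,0],[1,4.4,-36.4,4,0],[1,4.4,-36.4,2,0],[1,4.4,-36.4,0.8,0],[1,4.4,-36.4,0.3,0],[1,4.4,-36.4,0.2,0],[1,4.4,-36.4,0.2,0],[0.3,4.4,-36.4,0.2,0],[0,4.4,-36.4,0.2,0],[0,4.4,-36.4,0.2,0]])

```text
time_s: 28.32
ee_pos: [0.6302, -0.0681, 0.2379]
eef_rot: [-3.141, 0.0, -3.043]
force: [-0.3, 0.4, 0.1]
grip_width: 0.0776
grip_force: 0.0
```

Now the block at (0.501,0.285): shift (-12.9, +35.3, -0.0).

>>> servo_tool(motion=[[0,0,0,0,0],[0,0,0,4,0],[0,0,0,9,0],[0,-2,5,9,0],[0,-4,10,9,0],[0,-6,16,9,0],[0,-8,22,9,0],[0,-10,28,9,0],[0,-12,33,9,0],[0,-12.9,35.3,9,0],[0,-12.9,35.3,5,0],[0,-12.9,35.3,1.5,0],[0,-12.9,35.3,0,0],[0,-12.9,35.3,0,0],[1,-12.9,35.3,0,0],[1,-12.9,35.3,0,0],[1,-12.9,35.3,0,0],[1,-12.9,35.3,0,0],[1,-12.9,35.3,0,0],[1,-12.9,35.3,0,0]])

```text
time_s: 30.82
ee_pos: [0.5011, 0.2849, 0.2377]
eef_rot: [3.142, 0.0, -3.043]
force: [-0.4, -0.8, 0.3]
grip_width: 0.0446
grip_force: 24.5
```

>>> servo_tool(motion=[[1,0,0,1,0],[1,0,0,3,0],[1,0,0,5.5,0],[1,1,-2,6,0],[1,3,-6,6,0],[1,5.5,-10.5,6,0],[1,8,-15.5,6,0],[1,10,-19.5,6,0],[1,11.3,-21.8,5.5,0],[1,11.7,-22.5,4,0],[1,11.7,-22.5,2,0],[1,11.7,-22.5,0.8,0],[1,11.7,-22.5,0.3,0],[1,11.7,-22.5,0.2,0],[1,11.7,-22.5,0.2,0],[0.3,11.7,-22.5,0.2,0],[0,11.7,-22.5,0.2,0],[0,11.7,-22.5,0.2,0],[0,11.7,-22.5,0.2,0],[0,11.7,-22.5,0.2,0]])

```text
time_s: 33.33
ee_pos: [0.6181, 0.0599, 0.2397]
eef_rot: [3.142, 0.0, -3.043]
force: [-0.5, -0.4, 0.6]
grip_width: 0.091
grip_force: 0.0
```

Now the weight at (0.416,0.277), hook top 0.103: rise 9 first.

>>> servo_tool(motion=[[0,0,0,4,0],[0,0,0,9,0],[0,-3,3,9,0],[0,-6.5,7,9,0],[0,-10.5,11,9,0],[0,-14.5,15,9,0],[0,-18,19,9,0],[0,-20.2,21.7,9,0],[0,-20.2,21.7,5,0],[0,-20.2,21.7,1.5,0],[0,-20.2,21.7,-0.2,0],[0,-20.2,21.7,-0.2,0],[1,-20.2,21.7,-0.2,0],[1,-20.2,21.7,-0.2,0],[1,-20.2,21.7,-0.2,0],[1,-20.2,21.7,-0.2,0],[1,-20.2,21.7,-0.2,0],[1,-20.2,21.7,-0.2,0],[1,-20.2,21.7,-0.2,0]], squeeze=40)

```text
time_s: 35.7
ee_pos: [0.4161, 0.2769, 0.2377]
eef_rot: [-3.142, 0.0, -3.043]
force: [-1.1, -0.7, 2.0]
grip_width: 0.0448
grip_force: 40.0
```

>>> servo_tool(motion=[[1,0,0,1,0],[1,0,0,3,0],[1,0,0,5,0],[1,1,-2,6,0],[1,3,-6,6,0],[1,5.5,-11,6,0],[1,8,-16,6,0],[1,10.5,-21.5,6,0],[1,12.5,-26,6,0],[1,13.7,-28.3,5.5,0],[1,14.1,-29,4,0],[1,14.1,-29,2,0],[1,14.1,-29,0.8,0],[1,14.1,-29,0.3,0],[1,14.1,-29,0.2,0],[1,14.1,-29,0.2,0],[0.3,14.1,-29,0.2,0],[0,14.1,-29,0.2,0],[0,14.1,-29,0.2,0],[0,14.1,-29,0.2,0]])

```text
time_s: 38.2
ee_pos: [0.5572, -0.0131, 0.2398]
eef_rot: [-3.142, 0.0, -3.043]
force: [-0.5, 0.1, 0.2]
grip_width: 0.0819
grip_force: 0.0
```

>>> servo_tool(motion=[[0,0,0,0,0],[0,0,0,4,0],[0,0,0,9,0],[0,-4,4,13,0],[0,-8,8,16,0],[0,-12,13,16,0],[0,-16,19,16,0],[0,-20,25,16,0],[0,-24,31,16,0],[0,-27,36,16,0],[0,-27,36,16,0],[0,-27,36,16,0],[0,-27,36,16,0],[0,-27,36,16,0]])

```text
time_s: 39.95
ee_pos: [0.2877, 0.3462, 0.3997]
eef_rot: [-3.142, 0.0, -3.045]
force: [0.0, -0.3, -0.8]
grip_width: 0.0939
grip_force: 0.0
```

Run:
```python
from h import *
t=shot('top','top6.png')
cv2.imwrite('pics/crop6.png',cv2.resize(t['image'][125:260,250:430],None,fx=4.4,fy=4.4,interpolation=cv2.INTER_CUBIC)[:,:,::-1])
o=ctrl.get_obs();print(o['time_s'],o['ee_pos'])
```

```text
40.0 [0.28769002 0.3462147  0.39970159]
```

View pics/crop6.png

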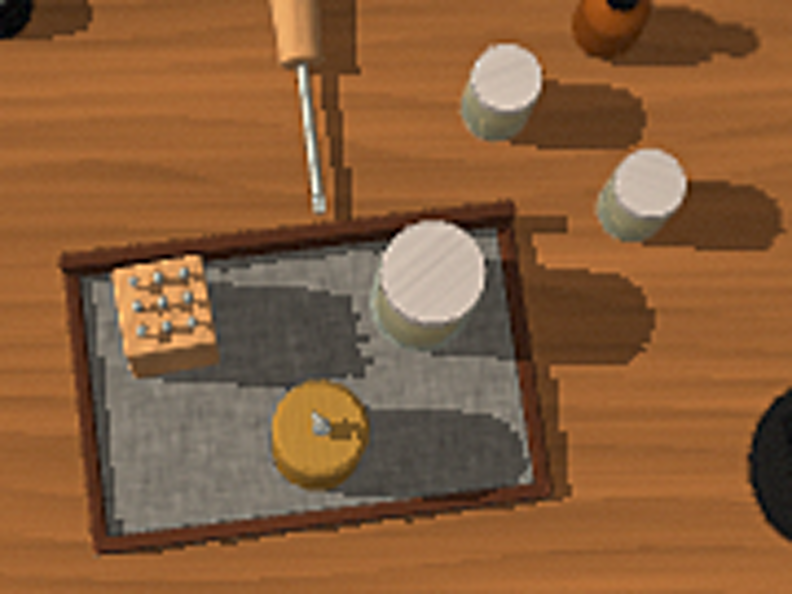

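All three are back within about 2 mm of their starting spots (jar lid (433,272) vs (436,271), weight and block unchanged), and the bystanders have not moved. Handing in.

```bash
python3 -c "
from station import ctrl
print(ctrl.hand_in())"
```

```text
the job is handed in; nothing more can be done
None
```

I handed the job in at about 40 s: the movement lies right side up within about 1 mm of the cushion's middle, the jar, block and weight stand back within about 2 mm of their start spots, and nothing tipped over; the judge returned no verdict.

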